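# Set the sine plate to 20 degrees on a gauge block

### The job

Set the sine plate on the bench to 20 degrees. While its hinged plate is still tipped up, stand the middle-height one of the three square steel gauge blocks upright in the centre of the bright square pad on the sine plate's base and let go of it; then push the plate over so that it comes down and rests with its roller on the block.

Things in the scene. Friction and masses are not known exactly. Their poses are not given: they have to be found in the camera images.
- gauge_block: The right gauge block: plain bright steel, 36 x 36 mm square, 43 mm high, 0.35 to 0.53 kg, loose on the bench. Origin at the centre of its underside, z up, x and y along its sides. Two other loose blocks, 36 mm square but 22 and 65 mm high, stand near it and are wrong; the three swap places.
- pad (a point): Centre of the bright 46 mm square pad, flush with the top of the sine plate's dark steel base, 12 mm above the bench: where the block must stand. The base is fixed, 190 x 100 mm, ending 48 mm beyond the pad. Axes: z up, x level from hinge to free end (roughly away from the robot), y along the hinge. The hinge axis lies at x = -117 mm, z = 8 mm.
- plate (a joint): Angle of the hinged plate, rad: 0 flat along the base, 1.57 upright, stop at 1.75; starts at 1.36 to 1.62. Upright, its top face looks along the pad's -x, to the robot. Stiff damped hinge: above about 1.25 it stays where left and needs 2 to 5 N near the free edge to move; lower it sinks by its weight (0.9 kg), slower than 1.5 rad/s. It rests at 0.35 on the right block (low 0.18, tall 0.55).
- plate_edge (a point): Middle of the steel plate's free edge on its top face, about 165 mm above the bench when tipped up. Axes turn with the plate: x from hinge to edge, z out of the top face. This point is 145 mm from the hinge axis along x, 16 mm along z. The plate is 80 mm wide, 10 mm thick; a 16 mm diameter roller lies across its underside, centred 125 mm from the hinge axis.
Not all that is in view belongs to the job. What is shaped like the gauge_block but blue is not meant.

How it is judged:
By the outcome, as a careful person would: the job done as asked, in the order asked, and still so for the second after the job is handed in, with the robot touching nothing.
It also fails if it takes over 56 s, if anything falls off the work surface, if the arm or the gripper's body presses on something with over 40 N, if the wrist force passes 120 N, or if a joint passes its speed limit or range.

### The arm

A 6-joint arm with a two-finger parallel gripper is mounted at the origin on the work surface. World frame = base frame: x ahead of the robot, y to its left, z up, the work surface at z = 0. Lengths are in m, angles in rad, forces in N, time in s.
With the tool pointing down it reaches from about 0.3 to 0.75 m from the base axis. Payload 8.5 kg.
Tool frame: the origin (TCP) lies on the centre line of the jaws, within the pads' length; the fingertips stand 19 mm ahead of it and the grasp point (between the pads) is the TCP; z points along the fingers, y is the line along which they close (so a half turn about z gives the same grasp; the last joint's range is limited). The gripper opens to 85 mm and grips with 20 to 120 N. Pads are 22 mm wide; open, the fingers measure 114 mm over their backs; the gripper's body (76 mm by 85 mm) begins 54 mm behind the grasp point. The pads swing forward as they close: fully open they stand 13 mm farther back than shut.
Start: joints at [0.895, 0.381, 1.297, -0, 1.464, -0.215], TCP at [0.245, 0.493, 0.222] pointing down, gripper open.
Joint ranges: [-3.11, 3.11], [-0.89, 2.33], [0.22, 2.48], [-1.42, 4.56], [0.17, 2.85], [-2.88, 2.88]. Speed limits (rad/s): [2.39, 2.39, 3.14, 3.14, 3.14, 3.14].

### API

Orientations are given as a 3x3 rotation matrix whose columns are the frame's x, y, z axes.
In Python, from cell import * gives the robot as it stands.
- The arm moves only by the shell command python3 -m inch 'ROWS' [OPENING]. ROWS is a JSON object of lists of equal length, an entry for each row: "travel": the shift along the tool's x, y, z in units of 40 mm (1.0 is 40 mm), a list of three; "twist": the turn about the tool's z in units of 5 degrees (1.0 is 5 degrees). In form: {"travel": [[dx, dy, dz], ...], "twist": [twist, ...]}. A call has 1 to 10 rows; each row shifts and turns the commanded pose from where the row before left it, along the tool's axes as they then stand; what a row does not reach is not made up. A row lasts 1/10 s, in which the tool goes at most 50 mm and 8.59 degrees, less where a joint would pass 70% of its speed; a pose out of reach is approached as far as the arm can. A call is refused whole if a number of a shift passes 1 or a number of a turn 1, either way. A call with a gripper value outside its range is refused whole. OPENING is the closure, from 0 (fully open) to 1 (shut), set as the call begins (- or left out, the last holds). The fingers move at their own pace and stop on an object; the grip force is fixed at half the most. Time passes only in rows, so rows that do not move let the fingers close. It gives the time, the measured TCP pose, the force, the opening and the grip force at its end, in the units of the state.
- get_obs(): the state, without advancing time (a new reading comes with each control period).
- capture(name): name is "scene" or "side" or "wrist"; returns the picture (384x512x3 uint8, red, green, blue); there is no depth.
- camera_model(name): a dict with "fx", "fy", "cx", "cy" (pixels), "R" (3x3) and "t" (3): a world point X has camera coordinates R X + t. Camera axes: x right, y down, z forward; pixel columns grow to the right and rows downward; lengths in m; the calibration is good to about 2 mm. A picture is of the moment at which its call begins: read the wrist's pose just before it. camera_model takes no time and is no camera call; for the wrist camera it gives the pose at the moment of the call.
- sign_off(): hands the job in; it is judged then, once.
The state is a dict: "t": time; "joints": joint angles; "qd": joint speeds; "joint_efforts": joint torques, N m; "position": TCP position; "ee_rot": TCP orientation; "contact_force": force on the tool from outside, world axes, zero at the start; "torque": the same for the moment, N m; "grip_width": opening from 0.0 (shut) to 1.0 (fully open); "grip_force": force on a finger pad.
Only numpy, scipy, OpenCV 4.12 (cv2) and the standard library are available. Lean on these libraries where they do the work, as an engineer would, in place of code of your own. Each camera call takes 0.05 s, during which the arm holds its last target. There are 200 camera calls.

## Working session

There is one attempt and no reset: what is moved stays moved. The work goes in short steps, Python scripts to look and compute and a shell command to move; the robot and the scene stay as the last step left them, time stands still between calls to the robot, and variables do not carry over. Pictures are saved under pics/ and viewed, at most 10 in all, crops included, and the job is handed in when it is done.

```bash
mkdir -p pics; ls; python3 - <<'E'
from cell import *
import cv2,numpy as np
a=capture("scene");b=capture("side")
for n,i in(("scene",a),("side",b)):
    cv2.imwrite(f"pics/{n}.png",cv2.resize(i[:,:,::-1],(800,600),interpolation=cv2.INTER_CUBIC))
    m=camera_model(n);R=np.array(m["R"]);print(n,m["fx"],m["cx"],m["cy"],(-R.T@m["t"]).round(3),R.round(2).tolist())
print(get_obs()["ee_rot"])
E
```

```text
pics
scene 495.8061589106764 253.67335552139753 194.6204260314406 [1.393 0.194 0.833] [[-0.24, 0.97, -0.01], [0.66, 0.16, -0.73], [-0.71, -0.18, -0.68]]
side 432.4627304941056 259.58564875505454 192.53895167869268 [ 0.154 -0.651  0.723] [[0.84, -0.54, 0.01], [-0.35, -0.56, -0.75], [0.41, 0.63, -0.66]]
[[-8.95702384e-01  4.44653351e-01 -7.97583177e-04]
 [ 4.44653990e-01  8.95701843e-01 -1.01860305e-03]
 [ 2.61471462e-04 -1.26701372e-03 -9.99999163e-01]]
```

View pics/scene.png

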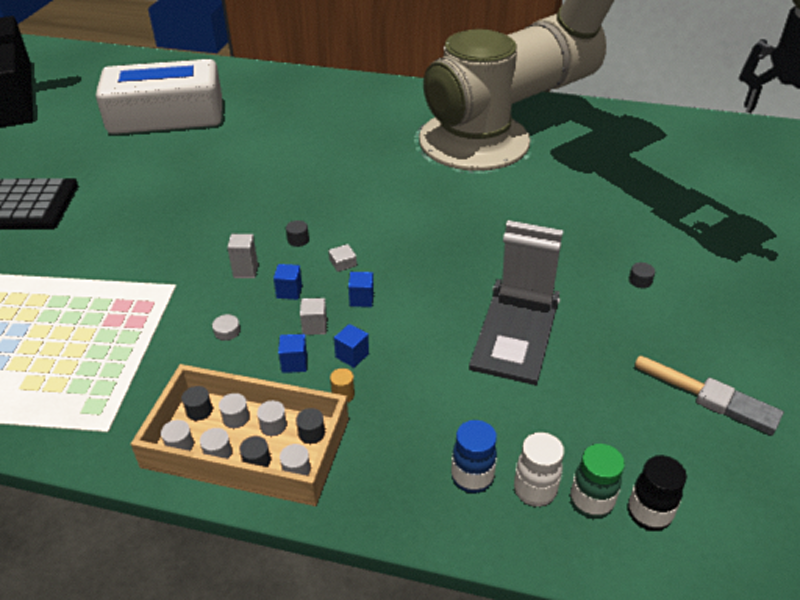

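View pics/side.png

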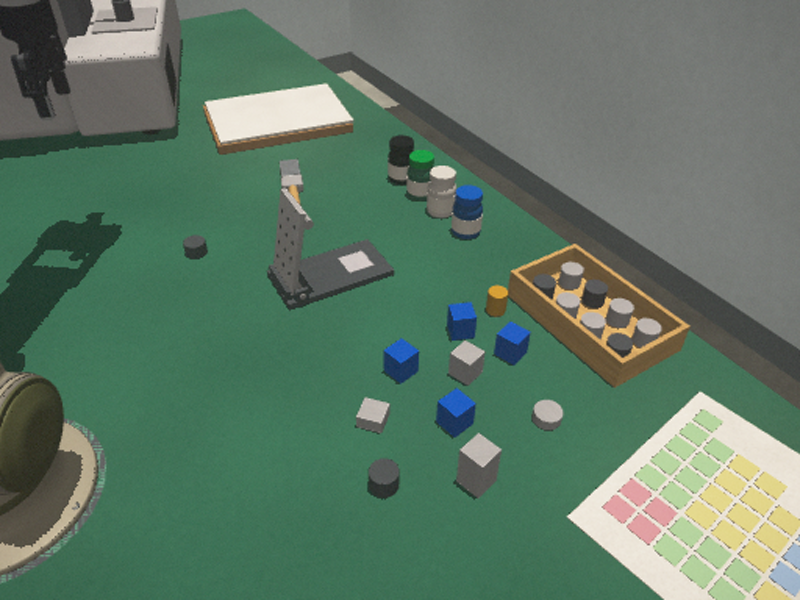

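Scene: mid block at (313,315), pad (510,349), plate edge (533,230). Side: mid block (466,362), pad (355,262), plate edge (295,200). I'll enlarge these.

```bash
python3 - <<'E'
import cv2,numpy as np
from cell import *
a=capture("scene")[:,:,::-1];b=capture("side")[:,:,::-1]
# crops in original px, x4, 100x75
P=[(a,160,165),(b,250,195),(a,285,170),(b,165,110)]
def cr(i,x,y,):
    return cv2.resize(i[y:y+75,x:x+100],(400,300),interpolation=cv2.INTER_CUBIC)
c=[cr(*p) for p in P]
cv2.imwrite("pics/crop.png",np.vstack([np.hstack(c[:2]),np.hstack(c[2:])]))
E
```

```text
(no output)
```

View pics/crop.png

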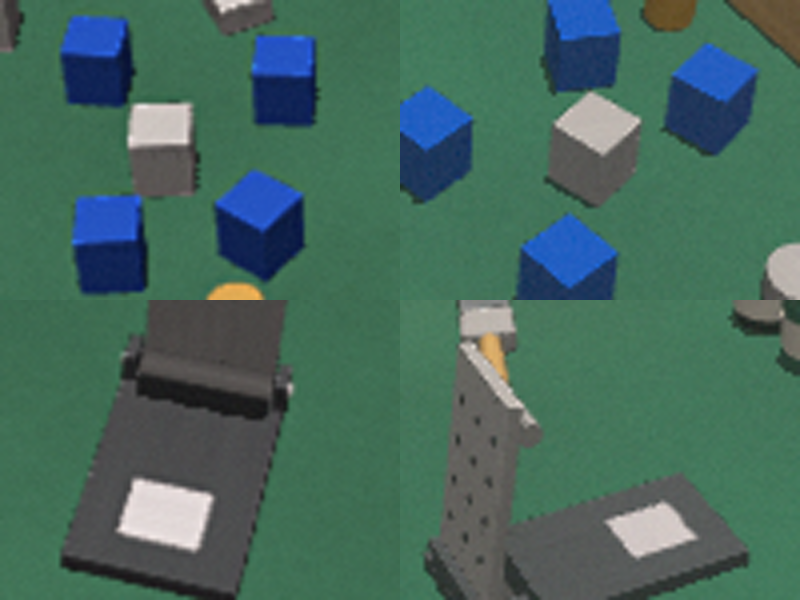

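```bash
cat > h.py <<'E'
from cell import *
import cv2,numpy as np
def P(n):
    m=camera_model(n);K=np.array([[m["fx"],0,m["cx"]],[0,m["fy"],m["cy"]],[0,0,1]])
    return K@np.c_[m["R"],m["t"]]
def tri(A,B,a,b):
    X=cv2.triangulatePoints(A,B,np.array(a,float).T,np.array(b,float).T);return (X[:3]/X[3]).T
def ray(n,uv,z):  # pixel at height z
    p=P(n);M=p[:,[0,1]];M=np.c_[M,p[:,2]*z+p[:,3]];h=np.linalg.solve(M,[*uv,1]);return h[:2]/h[2]
E
python3 - <<'E'
from h import *
A,B=P("scene"),P("side")
f=lambda L,x,y:np.array(L)/4+[x,y]
for n,s,d in (("block",f([(132,104),(192,102),(194,146),(128,146)],160,165),f([(200,155),(155,123),(193,92),(240,123)],250,195)),
 ("pad",f([(130,180),(212,194),(199,250),(119,228)],285,170),f([(240,257),(205,222),(283,202),(296,240)],165,110)),
 ("edge",[(342.4,145.3)],[(188,128.5)])):
    X=tri(A,B,s,d);print(n,X.round(4).tolist(),X.mean(0).round(4))
    if len(X)>1:
        v=X[3]+X[2]-X[0]-X[1];w=X[1]+X[2]-X[0]-X[3];print(np.degrees(np.arctan2(v[1],v[0])),np.degrees(np.arctan2(-w[0],w[1])),np.linalg.norm(v)/2,np.linalg.norm(w)/2)
o=get_obs();print(o["t"],o["position"],o["grip_width"])
E
```

```text
block [[0.5841, -0.1633, 0.0412], [0.5761, -0.1298, 0.0423], [0.6098, -0.1184, 0.0395], [0.6179, -0.1544, 0.0399]] [ 0.597  -0.1415  0.0407]
16.701789980499417 12.974670718797194 0.03533034819993019 0.03564830672480006
pad [[0.5642, 0.1335, 0.012], [0.5634, 0.181, 0.0106], [0.6161, 0.1764, 0.0133], [0.6045, 0.1324, 0.0113]] [0.5871 0.1558 0.0118]
-3.484704674775504 -6.73717094478195 0.046600527847868584 0.04604513321860587
edge [[0.4876, 0.1643, 0.1633]] [0.4876 0.1643 0.1633]
0.2 [0.24447545 0.49249963 0.22156132] 0.9975412780242018
```

Mid block at (0.597, −0.1415), top 0.041, yaw about 15°. Pad at (0.587, 0.156), z 0.012, yaw about −5°. The plate edge height (0.163) agrees with the text. Next I move over the block and keep above the plate.

```bash
python3 -m inch '{"travel": [[-0.75,-0.5,-0.1],[-0.75,-0.5,-0.1],[-0.75,-0.5,-0.1],[-0.75,-0.5,-0.1],[-0.75,-0.5,0],[-0.75,-0.5,0],[-0.75,-0.5,0],[-0.75,-0.5,0],[-0.75,-0.5,0],[-0.75,-0.5,0]], "twist": [0,0,0,0,0,0,0,0,0,0]}' 0.3
python3 -m inch '{"travel": [[-0.75,-0.53,0],[-0.75,-0.53,0],[-0.75,-0.53,0],[-0.75,-0.53,0],[-0.75,-0.53,0],[-0.75,-0.53,0],[-0.75,-0.53,0],[-0.75,-0.53,0],[-0.75,-0.53,0],[-0.75,-0.53,0]], "twist": [0,0,0,0,0,0,0,0,0,0]}'
python3 -m inch '{"travel": [[0,0,0.2],[0,0,0.2],[0,0,0.2],[0,0,0.2],[0,0,0.2],[0,0,0],[0,0,0],[0,0,0],[0,0,0],[0,0,0]], "twist": [-1,-1,-1,-1,-1,-1,-1,-1,-0.2,0]}'
python3 - <<'E'
from h import *
np.save("w.npy",P("wrist"));w=capture("wrist")
cv2.imwrite("pics/w1.png",cv2.resize(w[:,:,::-1],(768,576),interpolation=cv2.INTER_CUBIC))
m=camera_model("wrist");R=np.array(m["R"]);print((-R.T@m["t"]).round(3),R.round(2).tolist())
h=np.load("w.npy")@[0.597,-.1415,.043,1];print("block px in view",h[:2]/h[2]*1.5)
E
```

```text
t: 1.2
position: [0.4248, 0.1787, 0.2379]
ee_rot: [[-0.896, 0.445, -0.0], [0.445, 0.896, 0.0], [0.0, 0.0, -1.0]]
contact_force: [0.5, 0.1, 0.4]
grip_width: 0.698
grip_force: 0.0
t: 2.2
position: [0.5993, -0.1446, 0.2377]
ee_rot: [[-0.896, 0.445, -0.0], [0.445, 0.896, 0.0], [0.0, 0.0, -1.0]]
contact_force: [0.5, 0.2, -0.8]
grip_width: 0.698
grip_force: 0.0
t: 3.2
position: [0.5987, -0.1432, 0.1978]
ee_rot: [[-0.968, -0.251, -0.0], [-0.251, 0.968, 0.0], [0.0, 0.0, -1.0]]
contact_force: [-0.9, -0.0, 1.0]
grip_width: 0.699
grip_force: 0.0
[ 0.532 -0.161  0.35 ] [[-0.25, 0.97, 0.0], [0.93, 0.24, 0.28], [0.27, 0.07, -0.96]]
block px in view [383.95628629 256.1892566 ]
```

View pics/w1.png

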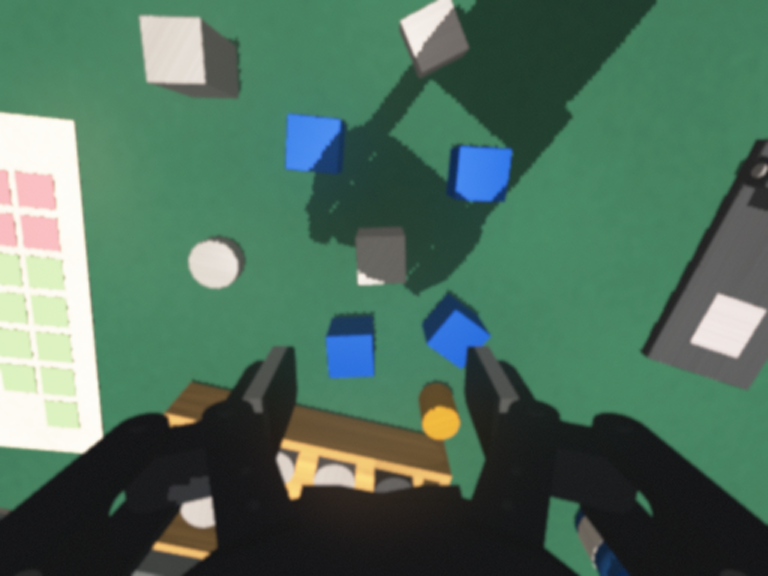

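Wrist view: block top, mostly shaded, with lower edge at row ~284 and sides at columns ~357 and 406. That is close to my prediction of (384,256). I'll check it on an enhanced crop with the predicted outline overlaid.

```bash
python3 - <<'E'
from h import *
w=capture("wrist")[:,:,::-1];p=P("wrist")
c=w[140:200,225:285];c=cv2.resize(np.clip(c*1.8,0,255).astype(np.uint8),(600,600),interpolation=cv2.INTER_CUBIC)
r=np.radians(14.5);R=np.array([[np.cos(r),-np.sin(r)],[np.sin(r),np.cos(r)]])
for z in(0,.043):
    q=[]
    for k in((-1,-1),(-1,1),(1,1),(1,-1)):
        h=p@[*(R@np.array(k)*.018+[.597,-.1415]),z,1];q.append((h[:2]/h[2]-[225,140])*10)
    q=np.array(q);print(q.round().tolist());cv2.polylines(c,[q.astype(np.int32)],True,(0,255*(z>0),255*(z==0)),1)
cv2.imwrite("pics/w2.png",c)
E
```

```text
[[160.0, 88.0], [454.0, 88.0], [449.0, 374.0], [163.0, 374.0]]
[[144.0, 144.0], [477.0, 144.0], [471.0, 465.0], [148.0, 466.0]]
```

View pics/w2.png

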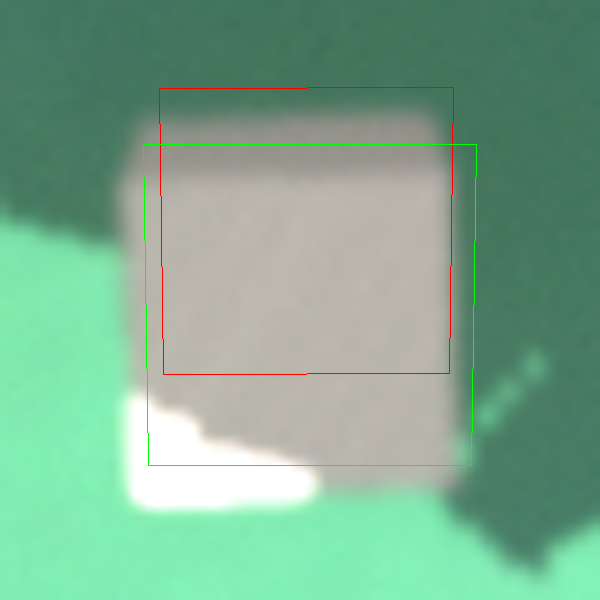

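The block sits about 2–4 mm from the prediction, with yaw about 18°. I'll correct for that and descend, then close.

```bash
python3 -m inch '{"travel": [[-0.04,0,0.6],[0,0,0.6],[0,0,0.6],[0,0,0.6],[0,0,0.6],[0,0,0.5],[0,0,0.4],[0,0,0.3],[0,0,0.05],[0,0,0]], "twist": [-0.3,-0.3,0,0,0,0,0,0,0,0]}'
python3 -m inch '{"travel": [[0,0,0],[0,0,0],[0,0,0],[0,0,0],[0,0,0],[0,0,0],[0,0,0],[0,0,0],[0,0,0],[0,0,0]], "twist": [0,0,0,0,0,0,0,0,0,0]}' 1
python3 -m inch '{"travel": [[0,0,-0.3],[0,0,-0.6],[0,0,-0.6],[0,0,-0.6],[0,0,0],[0,0,0]], "twist": [0,0,0,0,0,0]}'
```

```text
t: 4.3
position: [0.6005, -0.1429, 0.0281]
ee_rot: [[-0.953, -0.302, 0.0], [-0.302, 0.953, -0.0], [-0.0, -0.0, -1.0]]
contact_force: [1.0, 0.2, 0.1]
grip_width: 0.699
grip_force: 0.0
t: 5.3
position: [0.6008, -0.1429, 0.0292]
ee_rot: [[-0.953, -0.302, 0.002], [-0.302, 0.953, -0.001], [-0.001, -0.001, -1.0]]
contact_force: [-1.8, 0.7, 5.6]
grip_width: 0.391
grip_force: 59.2
t: 5.9
position: [0.5999, -0.1426, 0.1115]
ee_rot: [[-0.953, -0.302, -0.001], [-0.302, 0.953, 0.0], [0.0, 0.0, -1.0]]
contact_force: [-0.6, -0.3, -6.5]
grip_width: 0.393
grip_force: 60.5
```

```bash
python3 -m inch '{"travel": [[0,0,-0.1],[0,0,-0.1],[0,0,-0.1],[0,0,-0.1],[0,0,-0.1],[0,0,0]], "twist": [0.9,0.9,0.9,0.9,0.9,0]}'
python3 -m inch '{"travel": [[0.08,0.3,0],[0.08,0.6,0],[0.08,0.7,0],[0.08,0.7,0],[0.08,0.7,0],[0.08,0.7,0],[0.08,0.6,0],[0.08,0.4,0],[0.04,0.2,0],[0,0,0]], "twist": [0,0,0,0,0,0,0,0,0,0]}'
python3 - <<'E'
from h import *
np.save("w.npy",P("wrist"));w=capture("wrist")
cv2.imwrite("pics/w3.png",cv2.resize(w[:,:,::-1],(768,576),interpolation=cv2.INTER_CUBIC))
E
```

```text
t: 6.5
position: [0.5998, -0.1426, 0.1305]
ee_rot: [[-0.996, 0.086, -0.002], [0.086, 0.996, 0.001], [0.002, 0.001, -1.0]]
contact_force: [0.3, 0.4, -4.8]
grip_width: 0.391
grip_force: 60.6
t: 7.5
position: [0.5896, 0.0556, 0.1317]
ee_rot: [[-0.996, 0.084, -0.001], [0.084, 0.996, 0.0], [0.001, -0.0, -1.0]]
contact_force: [0.2, -0.7, -5.1]
grip_width: 0.39
grip_force: 60.6
```

View pics/w3.png

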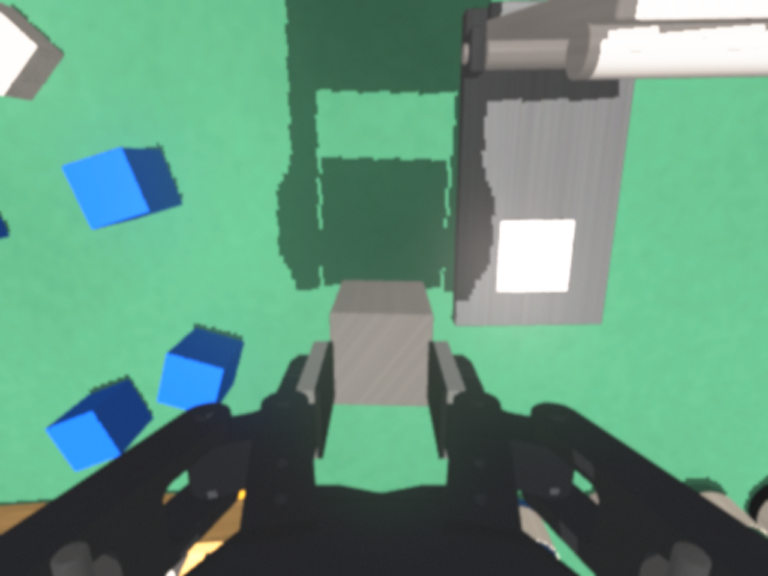

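Wrist view: held block top corners (330,312), (433,310), (433,404), (333,404), gripped squarely. Pad corners (498,220), (575,219), (572,292), (497,292).

```bash
python3 - <<'E'
from h import *
o=get_obs();T=np.array(o["position"]);R=np.array(o["ee_rot"]);print(T)
def quad(L,z):
    X=np.array([ray("wrist",np.array(q)/1.5,z) for q in L]);v=X[3]+X[2]-X[0]-X[1];w=X[1]+X[2]-X[0]-X[3]
    print(X.mean(0).round(4),"yaw",np.degrees([np.arctan2(v[1],v[0]),np.arctan2(-w[0],w[1])]).round(1),"size",np.linalg.norm(v)/2,np.linalg.norm(w)/2);return X.mean(0)
pd=quad([(498,220),(575,219),(572,292),(497,292)],.012)
b=quad([(330,312),(433,310),(433,404),(333,404)],T[2]+.0138)
m=(ray("wrist",np.array((342,281))/1.5,T[2]-.0292)+ray("wrist",np.array((425,281))/1.5,T[2]-.0292))/2;print("bottom back edge",m)
d=np.r_[pd-b,0];print("pad-block tool units",R.T@d/.04)
d=np.r_[(pd+[.5871,.1558])/2-b,0];print("avg",R.T@d/.04)
E
```

```text
[0.58985519 0.05464327 0.13173033]
[0.59   0.1557] yaw [-0.6 -4.5] size 0.04812351315490516 0.04923161842895057
[0.589  0.0554] yaw [-4.  -4.3] size 0.03608688796276844 0.03593521947043929
bottom back edge [0.57249    0.05757244]
pad-block tool units [ 1.88630475e-01  2.50121089e+00 -8.34650437e-04]
avg [ 2.24407208e-01  2.49915629e+00 -8.22730774e-04]
```

```bash
python3 -m inch '{"travel": [[0,0.3,0],[0,0.5,0],[0,0.5,0],[0.1,0.5,0],[0.1,0.4,0],[0,0.2,0],[0,0.1,0],[0,0,0],[0,0,0]], "twist": [0,0,0,0,0,0,0,0,0]}'
python3 -m inch '{"travel": [[0,0,0.3],[0,0,0.4],[0,0,0.4],[0,0,0.4],[0,0,0.3],[0,0,0.2],[0,0,0.1],[0,0,0],[0,0,0]], "twist": [0,0,0,0,0,0,0,0,0]}'
python3 -m inch '{"travel": [[0,0,0.05],[0,0,0.05],[0,0,0.02],[0,0,0]], "twist": [0,0,0,0]}'
python3 - <<'E'
from h import *
a=capture("side")[:,:,::-1];w=capture("wrist")[:,:,::-1]
cv2.imwrite("pics/p.png",np.hstack([cv2.resize(a[100:220,150:270],(400,400),interpolation=cv2.INTER_CUBIC),cv2.resize(w[100:300,156:356],(400,400))]))
E
```

```text
t: 8.45
position: [0.5907, 0.1545, 0.1319]
ee_rot: [[-0.996, 0.086, -0.0], [0.086, 0.996, -0.0], [-0.0, -0.0, -1.0]]
contact_force: [-0.5, -0.6, -4.6]
grip_width: 0.388
grip_force: 60.7
t: 9.35
position: [0.5909, 0.1551, 0.0485]
ee_rot: [[-0.996, 0.086, 0.001], [0.086, 0.996, 0.0], [-0.001, 0.0, -1.0]]
contact_force: [0.9, 0.2, -3.8]
grip_width: 0.385
grip_force: 60.7
t: 9.75
position: [0.5905, 0.1551, 0.0431]
ee_rot: [[-0.996, 0.085, -0.0], [0.085, 0.996, -0.0], [0.0, -0.0, -1.0]]
contact_force: [-0.6, 0.1, -4.6]
grip_width: 0.387
grip_force: 60.7
```

View pics/p.png

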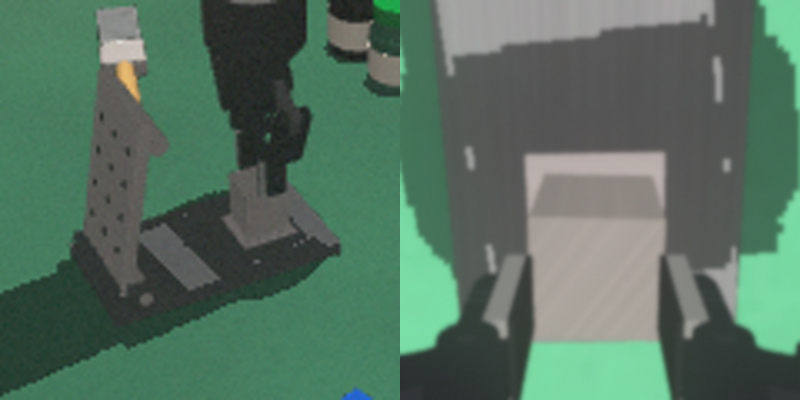

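The wrist crop shows a pad margin of 23 px behind the block, 15 px to its left and 7 px to its right. The block is about 2.5 mm too far out and 1.3 mm too far left, so I shift it before touching down.

```bash
python3 -m inch '{"travel": [[0.06,-0.03,0],[0,0,0],[0,0,0.03],[0,0,0.02],[0,0,0]], "twist": [0,0,0,0,0]}'
python3 -m inch '{"travel": [[0,0,0.02],[0,0,0.02],[0,0,0]], "twist": [0,0,0]}'
```

```text
t: 10.35
position: [0.5882, 0.1541, 0.0414]
ee_rot: [[-0.996, 0.085, 0.0], [0.085, 0.996, -0.0], [-0.0, 0.0, -1.0]]
contact_force: [-0.3, 0.4, -2.0]
grip_width: 0.391
grip_force: 61.1
t: 10.65
position: [0.5884, 0.1543, 0.0412]
ee_rot: [[-0.996, 0.085, 0.002], [0.085, 0.996, 0.0], [-0.002, 0.0, -1.0]]
contact_force: [-3.4, 1.4, 10.0]
grip_width: 0.392
grip_force: 62.6
```

```bash
python3 -m inch '{"travel": [[0,0,0],[0,0,0],[0,0,0],[0,0,0],[0,0,0],[0,0,0],[0,0,0]], "twist": [0,0,0,0,0,0,0]}' 0.3
python3 -m inch '{"travel": [[0,0,-0.1],[0,0,-0.3],[0,0,-0.6],[0,0,-0.7],[0,0,-0.8],[0,0,-0.8],[0,0,-0.8],[0,0,-0.8],[0,0,-0.6],[0,0,0]], "twist": [0,0,0,0,0,0,0,0,0,0]}'
python3 - <<'E'
from h import *
a=capture("side")[:,:,::-1];w=capture("wrist")[:,:,::-1];s=capture("scene")[:,:,::-1]
p=P("wrist");print(p.tolist())
cv2.imwrite("pics/q.png",np.vstack([np.hstack([cv2.resize(a[110:200,165:285],(400,300),interpolation=cv2.INTER_CUBIC),cv2.resize(s[135:247,285:434],(400,300),interpolation=cv2.INTER_CUBIC)]),np.hstack([cv2.resize(w[100:250,156:356],(400,300),interpolation=cv2.INTER_CUBIC),cv2.resize(w,(400,300))])]))
E
```

```text
t: 11.35
position: [0.588, 0.1541, 0.0395]
ee_rot: [[-0.996, 0.085, -0.0], [0.085, 0.996, -0.0], [0.0, -0.0, -1.0]]
contact_force: [-0.3, 0.6, -0.2]
grip_width: 0.699
grip_force: 0.0
t: 12.35
position: [0.5889, 0.1543, 0.2643]
ee_rot: [[-0.996, 0.085, 0.008], [0.085, 0.996, 0.001], [-0.008, 0.001, -1.0]]
contact_force: [-0.2, -0.1, -0.9]
grip_width: 0.702
grip_force: 0.0
[[95.08471956842018, 279.04681477632823, -243.09938579696896, 6.038832450316507], [326.4695909297439, -28.15382395187872, -102.8548642089977, -122.76456322479984], [0.2779487205084848, -0.02319860252916923, -0.9603157468293391, 0.254421549606778]]
```

View pics/q.png

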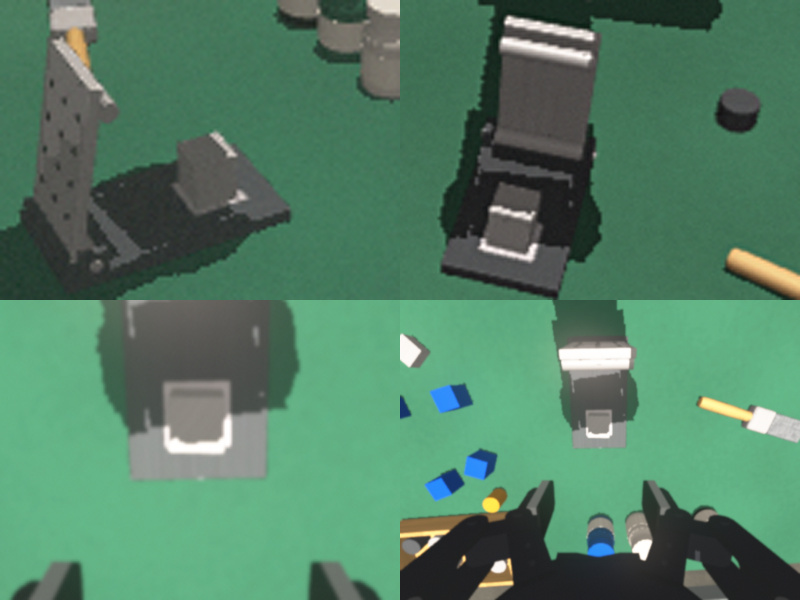

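The block stands free and upright, centred on the pad, with the plate still tipped up. Now I close the fingers and go back over the plate to get behind it.

```bash
python3 -m inch '{"travel": [[0.2,0,-0.2],[0.5,0,0],[0.6,0,0],[0.6,0,0],[0.6,0,0],[0.6,0,0],[0.6,0,0],[0.4,0,0],[0.2,0,0],[0,0,0]], "twist": [0,0,0,0,0,0,0,0,0,0]}' 1
python3 -m inch '{"travel": [[0,0,0.3],[0,0,0.5],[0,0,0.6],[0,0,0.6],[0,0,0.5],[0,0,0.3],[0,0,0.2],[0,0,0],[0,0,0]], "twist": [0,0,0,0,0,0,0,0,0]}'
```

```text
t: 13.5
position: [0.4159, 0.169, 0.2677]
ee_rot: [[-0.996, 0.085, -0.0], [0.085, 0.996, 0.0], [0.0, 0.0, -1.0]]
contact_force: [0.4, 0.6, 0.3]
grip_width: 0.002
grip_force: 0.0
t: 14.4
position: [0.4172, 0.1688, 0.1478]
ee_rot: [[-0.996, 0.086, 0.001], [0.086, 0.996, 0.0], [-0.001, 0.0, -1.0]]
contact_force: [0.2, -0.2, 0.2]
grip_width: -0.002
grip_force: 0.0
```

```bash
python3 -m inch '{"travel": [[-0.2,0,0],[-0.3,0,0],[-0.3,0,0],[-0.1,0,0],[-0.1,0,0],[-0.1,0,0],[-0.1,0,0],[-0.1,0,0]], "twist": [0,0,0,0,0,0,0,0]}'
python3 -m inch '{"travel": [[-0.1,0,0],[-0.1,0,0],[-0.1,0,0],[-0.1,0,0],[-0.1,0,0]], "twist": [0,0,0,0,0]}'
python3 -m inch '{"travel": [[-0.1,0,0],[-0.1,0,0],[-0.1,0,0],[-0.1,0,0],[-0.1,0,0]], "twist": [0,0,0,0,0]}'
```

```text
t: 15.2
position: [0.4687, 0.1644, 0.1476]
ee_rot: [[-0.996, 0.085, -0.0], [0.085, 0.996, -0.0], [0.0, -0.0, -1.0]]
contact_force: [-0.5, 1.0, 0.2]
grip_width: -0.002
grip_force: 0.0
t: 15.7
position: [0.4887, 0.1626, 0.1475]
ee_rot: [[-0.996, 0.085, -0.0], [0.085, 0.996, -0.0], [0.0, -0.0, -1.0]]
contact_force: [-0.1, 0.2, -0.3]
grip_width: 0.0
grip_force: 0.6
t: 16.2
position: [0.5088, 0.1609, 0.1476]
ee_rot: [[-0.996, 0.085, 0.0], [0.085, 0.996, 0.0], [-0.0, 0.0, -1.0]]
contact_force: [-1.4, -0.2, 0.5]
grip_width: -0.001
grip_force: 0.3
```

```bash
python3 -m inch '{"travel": [[-0.1,0,0],[-0.1,0,0],[-0.1,0,0],[-0.1,0,0],[-0.1,0,0]], "twist": [0,0,0,0,0]}'
python3 - <<'E'
from h import *
a=capture("side")[:,:,::-1];s=capture("scene")[:,:,::-1]
cv2.imwrite("pics/r.png",np.hstack([cv2.resize(a[90:210,155:275],(400,400),interpolation=cv2.INTER_CUBIC),cv2.resize(s[110:250,285:425],(400,400),interpolation=cv2.INTER_CUBIC)]))
E
```

```text
t: 16.7
position: [0.5286, 0.1592, 0.1475]
ee_rot: [[-0.996, 0.085, 0.0], [0.085, 0.996, -0.0], [-0.0, -0.0, -1.0]]
contact_force: [-0.5, -0.9, 0.2]
grip_width: 0.001
grip_force: 0.0
```

View pics/r.png

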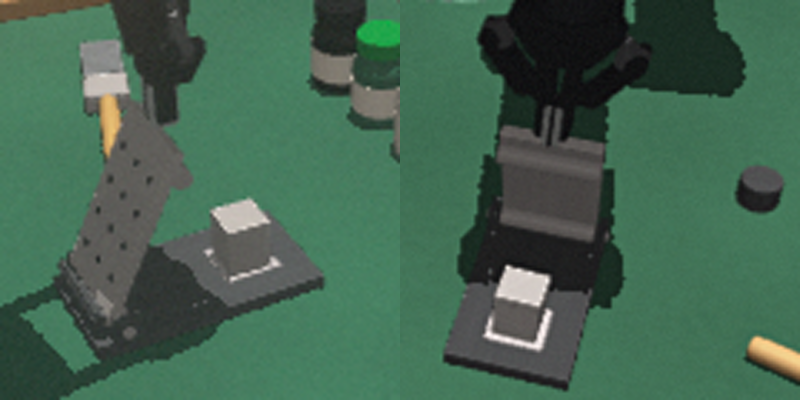

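The plate is tipping over (about 1.1 rad) and sinking, with the block undisturbed. I'll back the tool off and let the plate come down.

```bash
python3 -m inch '{"travel": [[0.2,0,-0.1],[0.4,0,-0.4],[0.5,0,-0.5],[0.5,0,-0.5],[0.5,0,-0.5],[0.4,0,-0.4],[0.2,0,-0.2],[0,0,0],[0,0,0],[0,0,0]], "twist": [0,0,0,0,0,0,0,0,0,0]}'
python3 -m inch '{"travel": [[0,0,0],[0,0,0],[0,0,0],[0,0,0],[0,0,0],[0,0,0],[0,0,0],[0,0,0],[0,0,0],[0,0,0]], "twist": [0,0,0,0,0,0,0,0,0,0]}'
python3 -m inch '{"travel": [[0,0,0],[0,0,0],[0,0,0],[0,0,0],[0,0,0],[0,0,0],[0,0,0],[0,0,0],[0,0,0],[0,0,0]], "twist": [0,0,0,0,0,0,0,0,0,0]}'
python3 - <<'E'
from h import *
a=capture("side");s=capture("scene")
print(get_obs()["t"])
a=a[:,:,::-1];s=s[:,:,::-1]
def draw(im,n,x,y,k):  # expected edge at 0.35
    for th,c in((.35,(0,255,0)),):
        r=np.radians(-4.7);ex=np.array([np.cos(r),np.sin(r)]);ey=np.array([-ex[1],ex[0]]);q=[]
        for sg in(-.04,.04):
            X=np.array([.588,.155])+ex*(-.117+.145*np.cos(th)-.016*np.sin(th))+ey*sg;h=P(n)@[*X,.020+.145*np.sin(th)+.016*np.cos(th),1];q.append((h[:2]/h[2]-[x,y])*k)
        cv2.line(im,*[tuple(int(v) for v in p) for p in q],c,1)
    return im
A=draw(cv2.resize(a[100:220,155:275],(400,400),interpolation=cv2.INTER_CUBIC),"side",155,100,400/120)
S=draw(cv2.resize(s[120:260,285:425],(400,400),interpolation=cv2.INTER_CUBIC),"scene",285,120,400/140)
cv2.imwrite("pics/z.png",np.hstack([A,S]))
E
```

```text
t: 17.8
position: [0.4209, 0.1683, 0.2506]
ee_rot: [[-0.996, 0.086, -0.002], [0.086, 0.996, -0.0], [0.002, -0.0, -1.0]]
contact_force: [0.6, 0.7, 0.2]
grip_width: 0.001
grip_force: 0.0
t: 18.8
position: [0.4207, 0.1685, 0.2516]
ee_rot: [[-0.996, 0.085, 0.0], [0.085, 0.996, 0.0], [-0.0, 0.0, -1.0]]
contact_force: [0.1, -0.3, -0.7]
grip_width: -0.001
grip_force: 0.0
t: 19.8
position: [0.4207, 0.1685, 0.2515]
ee_rot: [[-0.996, 0.085, 0.0], [0.085, 0.996, -0.0], [-0.0, 0.0, -1.0]]
contact_force: [-0.4, -0.5, 0.2]
grip_width: -0.002
grip_force: 0.0
19.9
```

View pics/z.png

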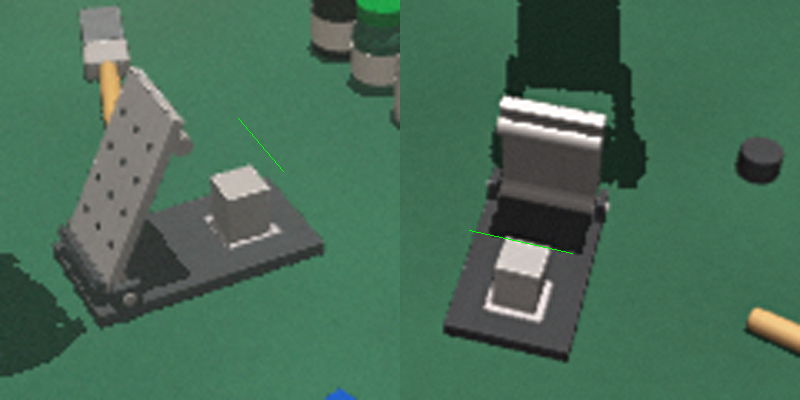

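The plate moved but stayed at a steep angle, and the block is unchanged. I'll measure its edge from side (157,95) and scene (152,108) in the crops.

```bash
python3 - <<'E'
from h import *
X=tri(P("scene"),P("side"),[(285+152/2.857,120+106/2.857)],[(155+157/3.333,100+95/3.333)])[0];print(X)
d=X-[.588-.1166,.155+.0096,.020];print("theta",np.arctan2(d[2],np.hypot(d[0],d[1])) - np.arctan2(.016,.145), np.linalg.norm(d))
for th in(1.2,1.1,1,.9,.8,.7,.6):print(th,.4714+.145*np.cos(th)-.016*np.sin(th),.02+.145*np.sin(th)+.016*np.cos(th))
E
```

```text
[0.52121332 0.15977844 0.15459881]
theta 1.1049189298765674 0.14360171785514264
1.2 0.509029249023642 0.1609433915368746
1.1 0.5229121198457257 0.15648260515171736
1 0.5362802985939539 0.1506581296910352
0.9 0.5490002148452066 0.1435281613883157
0.8 0.5609447754009467 0.13516394052998545
0.7 0.5719946341604477 0.125649039646017
0.6 0.5820393845875828 0.11507852848083498
```

```bash
python3 -m inch '{"travel": [[-0.1,0,0.3],[-0.3,0,0.5],[-0.3,0,0.6],[-0.3,0,0.5],[-0.3,0,0.4],[-0.2,0,0.3],[-0.2,0,0],[-0.1,0,0],[-0.1,0,0]], "twist": [0,0,0,0,0,0,0,0,0]}'
python3 -m inch '{"travel": [[-0.1,0,0],[-0.1,0,0],[-0.1,0,0],[-0.1,0,0],[-0.1,0,0],[-0.1,0,0],[-0.1,0,0],[-0.1,0,0]], "twist": [0,0,0,0,0,0,0,0]}'
cat > mon.py <<'E'
from h import *
import sys
n=sys.argv[1]
s=capture("scene")[120:260,285:425];a=capture("side")[100:220,155:275]
np.savez(n,s=s,a=a)
if len(sys.argv)>2:
    o=np.load(sys.argv[2]+".npz");d=lambda x,y:(np.abs(x.astype(int)-y).max(2)>40).sum();print("changed px scene,side",d(s,o["s"]),d(a,o["a"]))
E
python3 mon.py m1
python3 -m inch '{"travel": [[0,0,0],[0,0,0],[0,0,0],[0,0,0],[0,0,0]], "twist": [0,0,0,0,0]}'
python3 mon.py m2 m1
```

```text
t: 20.8
position: [0.4969, 0.162, 0.1484]
ee_rot: [[-0.996, 0.085, 0.001], [0.085, 0.996, 0.0], [-0.001, 0.0, -1.0]]
contact_force: [-1.3, 0.5, -0.4]
grip_width: 0.001
grip_force: 0.0
t: 21.6
position: [0.5286, 0.1592, 0.1475]
ee_rot: [[-0.996, 0.085, -0.0], [0.085, 0.996, 0.0], [0.0, 0.0, -1.0]]
contact_force: [0.4, 0.1, 0.6]
grip_width: 0.003
grip_force: 0.0
t: 22.2
position: [0.5282, 0.1593, 0.1476]
ee_rot: [[-0.996, 0.085, 0.0], [0.085, 0.996, -0.0], [-0.0, -0.0, -1.0]]
contact_force: [1.0, 0.1, -0.3]
grip_width: -0.003
grip_force: 0.0
changed px scene,side 8 18
```

```bash
python3 -m inch '{"travel": [[-0.1,0,0],[-0.1,0,0],[-0.1,0,0],[-0.1,0,0],[-0.1,0,0.05]], "twist": [0,0,0,0,0]}'
python3 -m inch '{"travel": [[-0.1,0,0.05],[-0.1,0,0.05],[-0.1,0,0.05],[0,0,0],[0,0,0]], "twist": [0,0,0,0,0]}'
python3 mon.py m3 m2
python3 -m inch '{"travel": [[0,0,0],[0,0,0],[0,0,0],[0,0,0],[0,0,0]], "twist": [0,0,0,0,0]}'
python3 mon.py m4 m3
python3 - <<'E'
from h import *
# crop arrays for edge finding: print plate-edge profile in side picture along direction
o=np.load("m4.npz");m=np.load("m2.npz")
for k in "as":
    d=(np.abs(o[k].astype(int)-m[k]).max(2)>40);ys,xs=np.nonzero(d);print(k,d.sum(),xs.min(),xs.max(),ys.min(),ys.max())
E
```

```text
t: 22.8
position: [0.5487, 0.1575, 0.1456]
ee_rot: [[-0.996, 0.085, 0.0], [0.085, 0.996, 0.0], [-0.0, 0.0, -1.0]]
contact_force: [-0.4, -0.5, 0.4]
grip_width: 0.001
grip_force: 0.0
t: 23.3
position: [0.5601, 0.1565, 0.1394]
ee_rot: [[-0.996, 0.085, -0.0], [0.085, 0.996, -0.0], [0.0, -0.0, -1.0]]
contact_force: [-0.7, -0.9, 0.4]
grip_width: 0.002
grip_force: 0.0
changed px scene,side 1473 1343
t: 23.9
position: [0.5601, 0.1565, 0.1395]
ee_rot: [[-0.996, 0.085, -0.0], [0.085, 0.996, -0.0], [0.0, -0.0, -1.0]]
contact_force: [0.0, -0.8, 0.2]
grip_width: -0.002
grip_force: 0.0
changed px scene,side 4 0
a 1349 0 79 0 115
s 1472 16 120 0 107
```

I've used my picture allowance, so I'll back off and fit the plate angle with edge code in both views.

```bash
python3 -m inch '{"travel": [[0.3,0,-0.3],[0.5,0,-0.5],[0.5,0,-0.5],[0.5,0,-0.5],[0.6,0,-0.4],[0.6,0,-0.3],[0.4,0,-0.2],[0.2,0,0],[0,0,0]], "twist": [0,0,0,0,0,0,0,0,0]}'
cat > fit.py <<'E'
from h import *
import sys
r=np.radians(-4.7);ex=np.array([np.cos(r),np.sin(r)]);ey=np.array([-ex[1],ex[0]])
def score(g,n,th,off):
    p=P(n);L=[]
    for s,z,y in [(.145,.016,y) for y in np.linspace(-.038,.038,40)]+[(s,.016,-.04) for s in np.linspace(.05,.145,40)]:
        X=[*(np.array([.588,.155])+ex*(-.117+s*np.cos(th)-z*np.sin(th))+ey*y),.020+s*np.sin(th)+z*np.cos(th),1];h=p@X;L.append(h[:2]/h[2]-off)
    u=np.array(L,np.float32);return cv2.remap(g,u[:,0],u[:,1],cv2.INTER_LINEAR).mean()
def grad(i):
    i=cv2.GaussianBlur(cv2.cvtColor(i,cv2.COLOR_RGB2GRAY).astype(np.float32),(0,0),1);return np.hypot(cv2.Sobel(i,-1,1,0),cv2.Sobel(i,-1,0,1))
T=np.arange(.1,1.5,.025)
def run(s,a):
    S=np.array([score(grad(s),"scene",t,(285,120)) for t in T]);A=np.array([score(grad(a),"side",t,(155,100)) for t in T])
    C=S/S.mean()+A/A.mean();k=np.argsort(-C)[:5];print([(round(T[j],3),round(C[j],2)) for j in k],"scene best",T[S.argmax()],"side best",T[A.argmax()])
for f in sys.argv[1:]:
    o=np.load(f+".npz");print(f);run(o["s"],o["a"])
E
python3 mon.py m5; python3 fit.py m2 m4 m5
```

```text
t: 24.9
position: [0.4157, 0.1689, 0.248]
ee_rot: [[-0.996, 0.085, 0.001], [0.085, 0.996, 0.0], [-0.001, 0.0, -1.0]]
contact_force: [-0.6, 0.8, -0.2]
grip_width: -0.005
grip_force: 0.0
m2
[(np.float64(0.35), np.float32(4.24)), (np.float64(0.375), np.float32(3.87)), (np.float64(1.35), np.float32(3.15)), (np.float64(1.325), np.float32(3.07)), (np.float64(1.375), np.float32(2.95))] scene best 0.35 side best 1.3499999999999999
m4
[(np.float64(0.325), np.float32(3.08)), (np.float64(0.3), np.float32(3.07)), (np.float64(1.35), np.float32(2.99)), (np.float64(1.1), np.float32(2.92)), (np.float64(1.375), np.float32(2.91))] scene best 0.29999999999999993 side best 1.3499999999999999
m5
[(np.float64(1.1), np.float32(5.47)), (np.float64(1.125), np.float32(4.94)), (np.float64(1.05), np.float32(4.81)), (np.float64(1.075), np.float32(4.45)), (np.float64(1.15), np.float32(4.39))] scene best 1.0499999999999998 side best 1.0749999999999997
```

```bash
cat > fit2.py <<'E'
from fit import *
def both(name,a,ao,s,so):
    for n,i,o in(("side",a,ao),("scene",s,so)):
        g=grad(np.ascontiguousarray(i));V=np.array([score(g,n,t,o) for t in T]);k=np.argsort(-V)[:4];print(name,n,[(round(float(T[j]),3),int(V[j])) for j in k],"@.35",int(V[10]))
R=lambda im,w,h:cv2.resize(im,(w,h),interpolation=cv2.INTER_AREA)
q=cv2.imread("pics/q.png");r=cv2.imread("pics/r.png");z=cv2.imread("pics/z.png")
both("q",R(q[:300,:400],120,90),(165,110),R(q[:300,400:],149,112),(285,135))
both("r",R(r[:,:400],120,120),(155,90),R(r[:,400:],140,140),(285,110))
both("z",R(z[:,:400],120,120),(155,100),R(z[:,400:],140,140),(285,120))
for m in("m2","m4","m5"):
    o=np.load(m+".npz");both(m,o["a"],(155,100),o["s"],(285,120))
o=np.load("m5.npz");print("m5 vs z diff side/scene",[(np.abs(x.astype(int)-y).max(2)>40).sum() for x,y in((R(z[:,:400],120,120)[:,:,::-1],o["a"]),(R(z[:,400:],140,140)[:,:,::-1],o["s"]))])
E
python3 fit2.py
```

```text
q side [(1.4, 97), (1.325, 80), (1.375, 70), (1.3, 69)] @.35 17
q scene [(1.375, 289), (1.2, 256), (1.3, 247), (1.225, 231)] @.35 61
r side [(1.35, 56), (1.375, 53), (1.325, 52), (1.05, 50)] @.35 49
r scene [(0.35, 107), (0.175, 100), (0.375, 92), (1.1, 77)] @.35 107
z side [(1.15, 88), (1.075, 84), (1.1, 80), (1.175, 67)] @.35 44
z scene [(1.05, 289), (1.125, 280), (1.1, 272), (0.975, 243)] @.35 137
m2 side [(1.35, 69), (1.375, 67), (1.325, 64), (1.4, 60)] @.35 50
m2 scene [(0.35, 112), (0.175, 101), (0.375, 95), (1.1, 84)] @.35 112
m4 side [(1.35, 73), (1.375, 71), (1.325, 69), (1.4, 66)] @.35 37
m4 scene [(0.3, 113), (0.175, 110), (0.325, 98), (0.2, 88)] @.35 63
m5 side [(1.075, 94), (1.15, 91), (1.1, 87), (1.35, 70)] @.35 45
m5 scene [(1.05, 293), (1.125, 291), (1.1, 290), (0.975, 256)] @.35 141
m5 vs z diff side/scene [np.int64(65), np.int64(120)]
```

```bash
cat > fit3.py <<'E'
from h import *
r=np.radians(-4.7);ex=np.array([np.cos(r),np.sin(r)]);ey=np.array([-ex[1],ex[0]]);p=P("side")
def face(img,th,off):
    L=[]
    for s in np.arange(.02,.15,.002):
        for y in np.arange(-.05,.0,.002):
            h=p@[*(np.array([.588,.155])+ex*(-.117+s*np.cos(th)-.016*np.sin(th))+ey*y),.020+s*np.sin(th)+.016*np.cos(th),1];L.append(h[:2]/h[2]-off)
    u=np.array(L,np.float32);g=cv2.cvtColor(np.ascontiguousarray(img),cv2.COLOR_BGR2GRAY).astype(np.float32)
    return cv2.remap(g,u[:,0].reshape(65,25).copy(),u[:,1].reshape(65,25).copy(),cv2.INTER_LINEAR)
def angle(img,ref,off=(155,100),T=np.arange(.2,1.45,.025)):
    c=np.array([np.corrcoef(face(img,t,off).ravel(),ref.ravel())[0,1] for t in T]);k=np.argsort(-c)[:4];return [(round(float(T[j]),3),round(float(c[j]),2)) for j in k]
if __name__=="__main__":
    R=lambda im,w,h:cv2.resize(im,(w,h),interpolation=cv2.INTER_AREA)
    q=cv2.imread("pics/q.png");rr=cv2.imread("pics/r.png")
    L=lambda m:np.load(m+".npz")["a"][:,:,::-1]
    ref=face(L("m5"),1.1,(155,100));np.save("ref.npy",ref)
    print("q",angle(R(q[:300,:400],120,90),ref,(165,110)));print("r",angle(R(rr[:,:400],120,120),ref,(155,90)))
    for m in("m2","m4","m5"):print(m,angle(L(m),ref))
E
python3 fit3.py
```

```text
q [(1.35, 0.53), (1.375, 0.49), (1.1, 0.46), (1.075, 0.45)]
r [(0.9, 0.48), (0.925, 0.47), (0.875, 0.47), (0.95, 0.47)]
m2 [(1.075, 0.48), (0.9, 0.47), (0.875, 0.47), (0.925, 0.47)]
m4 [(1.075, 0.51), (0.9, 0.51), (0.875, 0.5), (0.925, 0.5)]
m5 [(1.1, 1.0), (1.075, 0.85), (1.125, 0.84), (1.05, 0.65)]
```

```bash
python3 - <<'E'
from h import *
print(tri(P("scene"),P("side"),[(285+148/2.857,110+143/2.857)],[(155+163/3.333,90+120/3.333)]))
for n,off,k in(("scene",(285,110),2.857),("side",(155,90),3.333)):
    for X in((.5286,.159,.1285),(.5396,.159,.1285),(.5176,.159,.1285),(.5229,.160,.1565)):
        h=P(n)@[*X,1];print(n,X,((h[:2]/h[2]-off)*k).round())
E
```

```text
[[0.52970219 0.15997044 0.15561527]]
scene (0.5286, 0.159, 0.1285) [146. 167.]
scene (0.5396, 0.159, 0.1285) [144. 176.]
scene (0.5176, 0.159, 0.1285) [147. 158.]
scene (0.5229, 0.16, 0.1565) [152. 135.]
side (0.5286, 0.159, 0.1285) [168. 155.]
side (0.5396, 0.159, 0.1285) [182. 151.]
side (0.5176, 0.159, 0.1285) [155. 160.]
side (0.5229, 0.16, 0.1565) [158. 124.]
```

The second push did nothing: the plate was at 1.1 before and after it. Triangulated, the visible fingertip end lay at z ≈ 0.156, so the finger rode over the edge. I'll push again lower down on the face and watch the force.

```bash
python3 -m inch '{"travel": [[0,0,0.4],[0,0,0.6],[0,0,0.7],[0,0,0.6],[0,0,0.5],[0,0,0.4],[-0.3,0,0],[-0.3,0,0],[-0.3,0,0],[-0.2,0,0]], "twist": [0,0,0,0,0,0,0,0,0,0]}'
python3 -m inch '{"travel": [[-0.1,0,0],[-0.1,0,0],[-0.1,0,0],[-0.1,0,0],[-0.1,0,0]], "twist": [0,0,0,0,0]}'
python3 -m inch '{"travel": [[-0.1,0,0],[-0.1,0,0],[-0.1,0,0],[-0.1,0,0],[-0.1,0,0]], "twist": [0,0,0,0,0]}'
python3 mon.py m6
python3 - <<'E'
from fit3 import *
print(angle(np.load("m6.npz")["a"][:,:,::-1],np.load("ref.npy")))
E
```

```text
t: 26.0
position: [0.4626, 0.1649, 0.1201]
ee_rot: [[-0.996, 0.086, 0.002], [0.086, 0.996, 0.0], [-0.002, 0.0, -1.0]]
contact_force: [-0.1, 0.8, -0.1]
grip_width: -0.0
grip_force: 0.0
t: 26.5
position: [0.4807, 0.1634, 0.1196]
ee_rot: [[-0.996, 0.085, 0.0], [0.085, 0.996, 0.0], [-0.0, 0.0, -1.0]]
contact_force: [-0.2, -0.1, 0.6]
grip_width: 0.0
grip_force: 0.0
t: 27.0
position: [0.5004, 0.1616, 0.1194]
ee_rot: [[-0.996, 0.085, -0.001], [0.085, 0.996, -0.0], [0.001, -0.0, -1.0]]
contact_force: [-0.6, -1.5, -0.8]
grip_width: -0.006
grip_force: 0.4
[(1.05, 0.62), (1.025, 0.57), (1.075, 0.48), (1.0, 0.47)]
```

```bash
python3 -m inch '{"travel": [[-0.1,0,0],[-0.1,0,0],[-0.1,0,0],[-0.1,0,0],[-0.1,0,0]], "twist": [0,0,0,0,0]}'
python3 mon.py m7
python3 -m inch '{"travel": [[-0.1,0,0],[-0.1,0,0],[-0.1,0,0],[-0.1,0,0],[-0.1,0,0]], "twist": [0,0,0,0,0]}'
python3 mon.py m8
python3 - <<'E'
from fit3 import *
for m in("m7","m8"):print(angle(np.load(m+".npz")["a"][:,:,::-1],np.load("ref.npy")))
E
```

```text
t: 27.6
position: [0.5208, 0.1599, 0.1195]
ee_rot: [[-0.996, 0.085, 0.0], [0.085, 0.996, -0.0], [-0.0, 0.0, -1.0]]
contact_force: [0.1, 0.4, -0.4]
grip_width: -0.002
grip_force: 0.1
t: 28.2
position: [0.5406, 0.1582, 0.1195]
ee_rot: [[-0.996, 0.086, 0.0], [0.086, 0.996, 0.0], [-0.0, 0.0, -1.0]]
contact_force: [-0.3, 0.6, -0.2]
grip_width: -0.003
grip_force: 0.0
[(0.9, 0.62), (0.875, 0.58), (0.925, 0.53), (0.85, 0.52)]
[(0.725, 0.49), (0.7, 0.48), (0.75, 0.44), (0.675, 0.43)]
```

```bash
python3 -m inch '{"travel": [[0,0,0],[0,0,0],[0,0,0],[0,0,0],[0,0,0],[0,0,0],[0,0,0],[0,0,0]], "twist": [0,0,0,0,0,0,0,0]}'
python3 mon.py m9 m8
python3 - <<'E'
from fit3 import *
for m in("m9",):print(angle(np.load(m+".npz")["a"][:,:,::-1],np.load("ref.npy")))
E
```

```text
t: 29.1
position: [0.5402, 0.1582, 0.1195]
ee_rot: [[-0.996, 0.085, -0.0], [0.085, 0.996, -0.0], [0.0, -0.0, -1.0]]
contact_force: [-0.0, 0.1, 0.1]
grip_width: -0.001
grip_force: 0.0
changed px scene,side 1099 649
[(0.2, 0.52), (0.3, 0.52), (0.275, 0.51), (0.225, 0.51)]
```

The plate is now sinking by itself. I'll retract, wait and fit.

```bash
python3 -m inch '{"travel": [[0.2,0,-0.4],[0.4,0,-0.6],[0.6,0,-0.7],[0.6,0,-0.7],[0.6,0,-0.6],[0.5,0,-0.4],[0.3,0,0],[0,0,0],[0,0,0],[0,0,0]], "twist": [0,0,0,0,0,0,0,0,0,0]}'
python3 mon.py n1
python3 -m inch '{"travel": [[0,0,0],[0,0,0],[0,0,0],[0,0,0],[0,0,0],[0,0,0],[0,0,0],[0,0,0]], "twist": [0,0,0,0,0,0,0,0]}'
python3 mon.py n2 n1; python3 - <<'E'
import fit2
from fit3 import *
o=np.load("n2.npz");fit2.both("n2",o["a"],(155,100),o["s"],(285,120));print(angle(o["a"][:,:,::-1],np.load("ref.npy")))
# fine scan + blocks visible
fit2.T=np.arange(.1,.7,.0125)
fit2.both("n2 fine",o["a"],(155,100),o["s"],(285,120))
E
```

```text
t: 30.2
position: [0.4131, 0.169, 0.2547]
ee_rot: [[-0.996, 0.086, -0.002], [0.086, 0.996, -0.0], [0.002, -0.0, -1.0]]
contact_force: [0.7, -0.2, -0.7]
grip_width: 0.006
grip_force: 0.0
t: 31.1
position: [0.4127, 0.1692, 0.2555]
ee_rot: [[-0.996, 0.085, -0.0], [0.085, 0.996, 0.0], [0.0, 0.0, -1.0]]
contact_force: [0.1, 0.2, 0.2]
grip_width: 0.0
grip_force: 0.0
changed px scene,side 33 20
q side [(1.4, 97), (1.325, 80), (1.375, 70), (1.3, 69)] @.35 17
q scene [(1.375, 289), (1.2, 256), (1.3, 247), (1.225, 231)] @.35 61
r side [(1.35, 56), (1.375, 53), (1.325, 52), (1.05, 50)] @.35 49
r scene [(0.35, 107), (0.175, 100), (0.375, 92), (1.1, 77)] @.35 107
z side [(1.15, 88), (1.075, 84), (1.1, 80), (1.175, 67)] @.35 44
z scene [(1.05, 289), (1.125, 280), (1.1, 272), (0.975, 243)] @.35 137
m2 side [(1.35, 69), (1.375, 67), (1.325, 64), (1.4, 60)] @.35 50
m2 scene [(0.35, 112), (0.175, 101), (0.375, 95), (1.1, 84)] @.35 112
m4 side [(1.35, 73), (1.375, 71), (1.325, 69), (1.4, 66)] @.35 37
m4 scene [(0.3, 113), (0.175, 110), (0.325, 98), (0.2, 88)] @.35 63
m5 side [(1.075, 94), (1.15, 91), (1.1, 87), (1.35, 70)] @.35 45
m5 scene [(1.05, 293), (1.125, 291), (1.1, 290), (0.975, 256)] @.35 141
m5 vs z diff side/scene [np.int64(65), np.int64(120)]
n2 side [(0.375, 157), (0.4, 148), (0.35, 138), (0.425, 116)] @.35 138
n2 scene [(0.35, 193), (0.3, 193), (0.325, 183), (0.275, 167)] @.35 193
[(0.3, 0.71), (0.325, 0.7), (0.275, 0.67), (0.25, 0.63)]
n2 fine side [(0.375, 157), (0.387, 156), (0.362, 150), (0.4, 148)] @.35 82
n2 fine scene [(0.35, 193), (0.3, 193), (0.337, 192), (0.287, 188)] @.35 118
```

The plate rests at about 0.35 rad and is static. That matches its roller sitting on the 43 mm block, and the arm is clear.

```bash
python3 -c "
from cell import *
print(sign_off())"
```

```text
the job is handed in; nothing more can be done
None
```

The 43 mm block stands upright on the pad and the plate came down to about 0.35 rad (20°), the angle for its roller resting on that block. I handed the job in at about 31 s with the arm clear; the final angle comes from edge fits in both camera views, since my 10 pictures were used up, and it took a second, lower push to bring the plate down.

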